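# Measure a coffee tamper on the slide gauge

### The arm

A 6-joint arm with a two-finger parallel gripper is mounted at the origin on the work surface. World frame = base frame: x ahead of the robot, y to its left, z up, the work surface at z = 0. Lengths are in m, angles in degrees, forces in N, time in s.
With the tool pointing down it reaches from about 0.35 to 0.875 m from the base axis. Payload 4.2 kg.
Tool frame: the origin (TCP) lies midway between the tips of the shut fingers; the grasp point (between the pads) lies 19 mm behind it; z points along the fingers, y is the line along which they close (so a half turn about z gives the same grasp; the last joint's range is limited). The gripper opens to 87 mm and grips with 3 to 60 N. Pads are 19 mm wide; open, the fingers measure 117 mm over their backs; the gripper's body (75 mm by 190 mm) begins 51 mm behind the grasp point.
Start: joints at [-59.209, 22.042, 0.453, 0, -68.411, -14.817], TCP at [0.172, -0.601, 0.223] pointing down, gripper open.
Joint ranges: [-179.83, 179.83], [-69.29, 118.12], [-61.27, 80.66], [-181.25, 117.63], [-171.15, -9.14], [-177.46, 177.46]. Speed limits (degrees/s): [159.86, 159.86, 180, 180, 180, 180].

### API

Orientations are given as a 3x3 rotation matrix whose columns are the frame's x, y, z axes.
In Python, from station import * gives the robot as it stands.
- The arm moves only by the tool move_arm, never from a script. Its argument "targets" is text: rows parted by semicolons, each of 4 numbers parted by spaces: the shift along the world's x, y, z in units of 25 mm (1.0 is 25 mm), then the turn about the world's z in units of 5 degrees (1.0 is 5 degrees). In form: tx ty tz spin; .... A call has 1 to 10 rows; each row shifts and turns the commanded pose from where the row before left it; what a row does not reach is not made up. A row lasts 1/12 s, in which the tool goes at most 41.7 mm and 7.16 degrees, less where a joint would pass 70% of its speed; a pose out of reach is approached as far as the arm can. A call is refused whole if a number of a shift passes 1 or a number of a turn 1, either way. A call with a gripper value outside its range is refused whole. "gripper" is the finger opening in mm, from 0 to 87, set as the call begins (left out, the last holds). The fingers move at their own pace and stop on an object; the grip force is fixed at half the most. Time passes only in rows, so rows that do not move let the fingers close. It gives the time, the measured TCP pose, the force, the opening and the grip force at its end, in the units of the state.
- sense(): the state, without advancing time (a new reading comes with each control period).
- capture(name): name is "scene" or "top" or "wrist"; returns a dict with "image" (384x512x3 uint8, blue, green, red), "fx", "fy", "cx", "cy" (pixels), "D" ([k1, k2, p1, p2, k3] as OpenCV has them; the pictures are not rectified), "world_from_camera" (4x4, takes a point from camera to world coordinates); the wrist camera has in their place "hand_eye" (4x4, takes a point from camera to tool coordinates, whose origin is the TCP and whose axes are the flange's). Camera axes: x right, y up, looking along -z (the intrinsics and any distortion apply to the point x, -y, -z); pixel columns grow to the right and rows downward; lengths in m; the calibration is good to about 2 mm. A picture is of the moment at which its call begins: read the wrist's pose just before it. There is no depth.
- finish_job(): hands the job in; it is judged then, once.
The state is a dict: "time_s": time; "joints": joint angles; "joint_velocities": joint speeds; "effort": joint torques, N m; "tcp_pos": TCP position; "ee_rot": TCP orientation; "wrist_force": force on the tool from outside, world axes, zero at the start; "moment": the same for the moment, N m; "gripper_width": opening from 0.0 (shut) to 1.0 (fully open); "gripper_force": force on a finger pad.
Only numpy, scipy, OpenCV 4.12 (cv2) and the standard library are available. Lean on these libraries where they do the work, as an engineer would, in place of code of your own. Each camera call takes 0.05 s, during which the arm holds its last target. There are 200 camera calls.

### The job

Check the red-handled coffee tamper on the slide gauge: stand it upright on the gauge's bed between the two jaws and let go of it, without dropping it, then slide the yellow jaw gently shut until you feel the tamper's steel base bear firmly on both jaws, without squeezing hard. Leave it standing there with the jaw shut on it, and do not disturb the other things.

Things in the scene. Friction and masses are not known exactly. Their poses are not given: they have to be found in the camera images.
- red_tamper: Coffee tamper to be measured, standing upright on the black mat: round steel base 58 mm in diameter and 25 mm high, a 20 mm neck 10 mm high, then a red round handle 30 mm in diameter from 35 to 82 mm above the underside. 0.25 to 0.45 kg. Origin: centre of its underside, z up.
- black_tamper: A second tamper of the same shape and size with a black handle, on the same mat, 110 to 120 mm from the red one (centre to centre); leave it alone. Origin: centre of its underside.
- mat: Black rubber mat on the table, fixed, 130 by 230 mm, 5 mm thick; the tampers stand on it, which one is on which side varies. Origin: centre of its underside, long side along its y.
- gauge: Slide gauge fixed to the table: flat aluminium bed 76 mm wide (its x) and 280 mm long (its y), bed surface 20 mm above the table. Fixed blue jaw at its -y end, yellow jaw sliding along its y. Origin: centre of its underside, z up. The gauge may be turned by up to about 0.5 rad.
- anvil: Blue fixed jaw of the gauge, 50 mm wide, standing 30 mm above the bed. Origin: middle of its measuring face at bed height, 105 mm from the gauge's origin towards its -y; axes parallel to the gauge's, the face looks to +y. The block lies behind it, 35 mm thick.
- jaw: Yellow moving jaw of the gauge, 50 mm wide, 20 mm thick, 30 mm high. Origin: middle of its measuring face at bed height; the face looks to the gauge's -y (at the blue jaw), axes as the gauge's. It slides only along the gauge's y (-y shuts), from 0 to 130 mm off the blue jaw; it starts 85 to 125 mm off, drags with about 2.5 N and stays where it is left.
- jaw_tab (a point): Centre of the top of the yellow jaw's black upright grip tab: 30 mm wide (x), 14 mm thick (y), standing 52 mm behind the jaw's face (+y), its top 55 mm above the bed. Between jaw block and tab, and beyond the tab, runs a saddle whose top is 9.5 mm above the bed.
- pitcher: Bystander: steel milk pitcher, 72 mm across, 85 mm high, with a side handle. Origin: centre of its underside.
- cup: Bystander: white cup, 72 mm across, 60 mm high. Origin: centre of its underside.
- sugar_jar: Bystander: amber jar, 70 mm across, 120 mm high. Origin: centre of its underside.
- brush: Bystander: small counter brush lying flat at the right-hand side of the work area. Origin: at its underside.
There are look-alikes about, which are no part of the job. What is shaped like the red_tamper but blue or purple is not meant.

How it is judged:
By the outcome, as a careful person would: the job done as asked, in the order asked, and still so for the second after the job is handed in, with the robot touching nothing.
It also fails if it takes over 48 s, if anything falls off the work surface, if the arm or the gripper's body presses on something with over 40 N, if the wrist force passes 120 N, or if a joint passes its speed limit or range.

## Working session

There is one attempt and no reset: what is moved stays moved. The work goes in short steps, Python scripts to look and compute and a tool call to move; the robot and the scene stay as the last step left them, time stands still between calls to the robot, and variables do not carry over. Pictures are saved under pics/ and viewed, at most 10 in all, crops included, and the job is handed in when it is done.

Besides the shell and the picture viewer there is one more tool, called after "Request:" by a JSON object that holds its "fn" and its "kwargs". move_arm: Moves the arm, as the interface text tells. Its arguments: {"type":"object","properties":{"targets":{"type":"string"},"gripper":{"type":"number"}},"required":["targets"]}

```bash
mkdir -p pics
cat > h.py <<'E'
from station import *
import numpy as np, cv2
def cam(name):
    s=sense(); c=capture(name)
    K=np.array([[c["fx"],0,c["cx"]],[0,c["fy"],c["cy"]],[0,0,1]],float); D=np.array(c["D"],float)
    if name=="wrist":
        T=np.eye(4);T[:3,:3]=s["ee_rot"];T[:3,3]=s["tcp_pos"];T=T@np.array(c["hand_eye"])
    else: T=np.array(c["world_from_camera"])
    return c["image"],K,D,T
def ray(K,D,T,uv,z):
    p=cv2.undistortPoints(np.array(uv,float).reshape(-1,1,2),K,D).reshape(-1,2)
    d=np.c_[p[:,0],-p[:,1],-np.ones(len(p))]@T[:3,:3].T
    o=T[:3,3]; return o+d*((z-o[2])/d[:,2])[:,None]
def proj(K,D,T,P):
    q=(np.atleast_2d(P)-T[:3,3])@T[:3,:3]*[1,-1,-1]
    return cv2.projectPoints(q,np.zeros(3),np.zeros(3),K,D)[0].reshape(-1,2)
E
python3 - <<'E'
from h import *
a=cam("scene");b=cam("top")
cv2.imwrite("pics/a.png",a[0]);cv2.imwrite("pics/b.png",cv2.resize(b[0],(800,600),interpolation=cv2.INTER_CUBIC))
print(a[3].round(3),b[3].round(3),b[1]);print(sense())
E
```

```text
[[ 0.309 -0.658  0.686  1.31 ]
 [ 0.951  0.22  -0.218 -0.294]
 [-0.008  0.72   0.694  0.809]
 [ 0.     0.     0.     1.   ]] [[-0.002  0.984 -0.18   0.435]
 [-1.     0.002  0.023 -0.063]
 [ 0.023  0.18   0.983  1.072]
 [ 0.     0.     0.     1.   ]] [[387.93644255   0.         256.07397156]
 [  0.         387.93644255 187.12656268]
 [  0.           0.           1.        ]]
{'time_s': 0.1, 'joints': array([-5.92101795e+01,  2.20858048e+01,  3.88791063e-01, -2.49614093e-02,
       -6.84111866e+01, -1.48164209e+01]), 'joint_velocities': array([-0.03621984, -0.08112375,  0.14140793,  0.12312512, -0.06733689,
        0.03710225]), 'effort': array([-3.11888707e-04, -3.91690600e+01,  1.87934428e+01,  4.23195049e+00,
        1.34468410e-02, -7.90984404e-05]), 'tcp_pos': array([ 0.1718642 , -0.60035512,  0.22158379]), 'ee_rot': array([[-9.61433738e-01, -2.75035970e-01, -6.18663927e-04],
       [-2.75036651e-01,  9.61432001e-01,  1.82961163e-03],
       [ 9.15942868e-05,  1.92920561e-03, -9.99998135e-01]]), 'wrist_force': array([ 0.28219835, -0.18827725,  0.1041457 ]), 'moment': array([-0.03885768,  0.00394697,  0.05263314]), 'gripper_force': 0.0, 'gripper_width': 0.9988912661665227}
```

View pics/b.png

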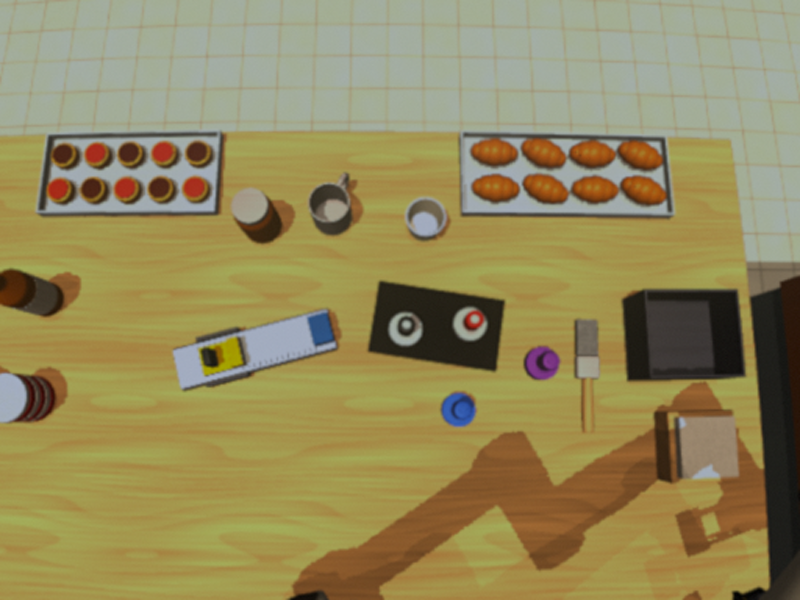

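View pics/a.png

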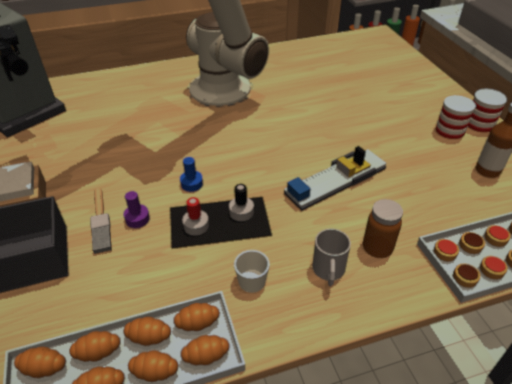

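The top view (scaled by 1.5625) shows the red tamper at (472,321) on the mat, the black one at (405,327), the blue anvil at (321,328), the yellow jaw at (222,355) with its tab at (209,358). The scene view shows the red handle at (194,208).

Run:
```python
from h import *
def blob(hsv,lo,hi,box):
    m=cv2.inRange(hsv,np.array(lo),np.array(hi)); k=np.zeros_like(m); x0,y0,x1,y1=box; k[y0:y1,x0:x1]=m[y0:y1,x0:x1]
    n,l,s,c=cv2.connectedComponentsWithStats(k); i=1+s[1:,4].argmax(); return (l==i).astype(np.uint8),c[i],s[i]
im,K,D,T=cam("top"); h=cv2.cvtColor(im,cv2.COLOR_BGR2HSV); S=1.5625
def B(x0,y0,x1,y1): return tuple(int(v/S) for v in(x0,y0,x1,y1))
# bed: low saturation bright
for nm,lo,hi,box,z in [("bed",(0,0,110),(179,60,255),B(165,300,345,395),.02),("anvil",(95,120,40),(125,255,255),B(295,300,345,355),.05),("yellow",(22,150,90),(35,255,255),B(190,330,255,385),.05),("steelR",(0,0,110),(179,70,255),B(445,295,500,350),.03),("steelB",(0,0,110),(179,70,255),B(380,300,430,352),.03)]:
    m,c,s=blob(h,lo,hi,box)
    ct=max(cv2.findContours(m,0,2)[0],key=cv2.contourArea); r=cv2.minAreaRect(ct)
    w=ray(K,D,T,cv2.boxPoints(r),z)
    print(nm,c.round(1),s,"cen",ray(K,D,T,[c],z).round(4)[0],"rectcen",w.mean(0).round(4),"sides",np.linalg.norm(w[1]-w[0]).round(4),np.linalg.norm(w[2]-w[1]).round(4),"ang",np.degrees(np.arctan2(*(w[1]-w[0])[1::-1])).round(1))
m1=cv2.inRange(h,np.array((0,150,60)),np.array((8,255,255)))|cv2.inRange(h,np.array((172,150,60)),np.array((179,255,255)))
x0,y0,x1,y1=B(445,295,500,350);k=np.zeros_like(m1);k[y0:y1,x0:x1]=m1[y0:y1,x0:x1];ys,xs=np.nonzero(k)
print("red",len(xs),xs.mean(),ys.mean(),ray(K,D,T,[(xs.mean(),ys.mean())],.075))
print(proj(K,D,T,[[.5,-.05,0],[.5,.05,0]]))
```

```text
bed [161.8 223.2] [ 111  198  105   51 1862] cen [0.528  0.1677 0.02  ] rectcen [0.5294 0.1677 0.02  ] sides 0.2829 0.0721 ang -74.8
anvil [204.8 210.1] [197 201  16  20 220] cen [0.5606 0.0484 0.05  ] rectcen [0.5608 0.0484 0.05  ] sides 0.0321 0.0481 ang -75.6
yellow [143.9 227.7] [128 216  28  24 323] cen [0.5134 0.2083 0.05  ] rectcen [0.514  0.2158 0.05  ] sides 0.0706 0.0488 ang -73.7
steelR [298.6 208.5] [290 197  22  21 209] cen [ 0.5677 -0.2037  0.03  ] rectcen [ 0.5703 -0.207   0.03  ] sides 0.052 0.0562 ang -48.6
steelB [258.4 211.4] [249 200  21  21 223] cen [ 0.5597 -0.0942  0.03  ] rectcen [ 0.5636 -0.096   0.03  ] sides 0.0544 0.0545 ang -89.9
red 76 302.60526315789474 204.85526315789474 [[ 0.571457   -0.20821238  0.075     ]]
[[242.04955445 234.24064039]
 [205.6869698  234.19297087]]
```

Request:
{"fn": "move_arm", "kwargs": {"targets": "1 1 0 1;1 1 0 1;1 1 0 1;1 1 0 1;1 1 0 1;1 1 0 1;1 1 0 1;1 1 0 1;1 1 0 1;1 1 0 1", "gripper": 87}}

```text
time_s: 0.98
tcp_pos: [0.4228, -0.3493, 0.2224]
ee_rot: [[-0.403, -0.915, -0.0], [-0.915, 0.403, 0.0], [-0.0, 0.0, -1.0]]
wrist_force: [-0.2, 0.1, -0.8]
gripper_width: 1.003
gripper_force: 0.0
```

Request:
{"fn": "move_arm", "kwargs": {"targets": "1 1 0 1;1 1 0 1;1 1 0 1;1 1 0 1;1 1 0 1;0.9 0.6 0 1;0 0 0 1;0 0 0 1;0 0 0 0;0 0 0 0"}}

```text
time_s: 1.82
tcp_pos: [0.5693, -0.2107, 0.2222]
ee_rot: [[0.273, -0.962, -0.001], [-0.962, -0.273, 0.0], [-0.0, 0.001, -1.0]]
wrist_force: [0.5, -0.3, 0.6]
gripper_width: 1.005
gripper_force: 0.0
```

Run:
```python
from h import *
s=sense();print(s["tcp_pos"],s["ee_rot"].round(4),s["joints"].round(1))
a=cam("wrist");cv2.imwrite("pics/w1.png",a[0]);print(proj(*a[1:],[[.5715,-.208,.03],[.5715,-.208,.087]]))
t=cam("top")
print("jar,pitcher,cup tops",ray(*t[1:],np.array([[250,203]])/1.5625,.12),ray(*t[1:],np.array([[330,203]])/1.5625,.085),ray(*t[1:],np.array([[426,216]])/1.5625,.06))
```

```text
[ 0.56934039 -0.21071019  0.22215606] [[ 2.732e-01 -9.620e-01 -8.000e-04]
 [-9.620e-01 -2.732e-01  2.000e-04]
 [-4.000e-04  7.000e-04 -1.000e+00]] [ -5.1  20.3  -2.2  -0.  -67.5  20.9]
[[255.6029422  177.81813872]
 [255.16607077 187.44232374]]
jar,pitcher,cup tops [[0.75895386 0.16087503 0.12      ]] [[0.77088021 0.0323168  0.085     ]] [[ 0.75639288 -0.13288286  0.06      ]]
```

View pics/w1.png

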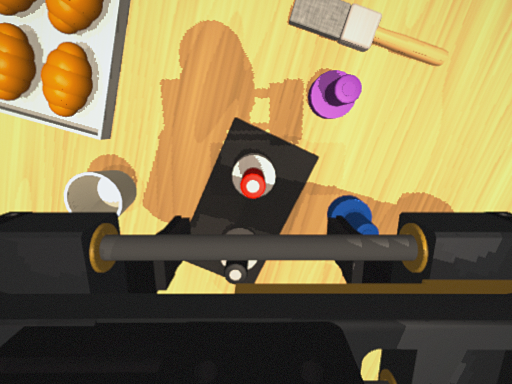

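The wrist view shows the red handle's top centre near (252,185) and its base near (254,175). The black tamper's top is at (235,273).

Run:
```python
from h import *
im,K,D,T=cam("wrist");h=cv2.cvtColor(im,cv2.COLOR_BGR2HSV)
red=(cv2.inRange(h,np.array((0,140,60)),np.array((8,255,255)))|cv2.inRange(h,np.array((170,140,60)),np.array((179,255,255))))
st=cv2.inRange(h,np.array((0,0,90)),np.array((179,90,255)))|red
for nm,m,z in(("red",red,.085),("base",st,.03)):
    k=np.zeros_like(m);k[140:205,222:285]=m[140:205,222:285]
    ct=max(cv2.findContours(k,0,2)[0],key=cv2.contourArea)
    c,r=cv2.minEnclosingCircle(ct);p=ray(K,D,T,[c,(c[0]+r,c[1])],z);print(nm,cv2.boundingRect(ct),np.round(c,1),r,p.round(4),np.linalg.norm(p[1]-p[0]))
```

```text
red (240, 168, 26, 31) [252.5 183.3] 15.37345027923584 [[ 0.5755 -0.2117  0.085 ]
 [ 0.5588 -0.2164  0.085 ]] 0.01740007077369031
base (231, 154, 45, 45) [252.7 176. ] 22.456926345825195 [[ 0.5758 -0.2096  0.03  ]
 [ 0.547  -0.2177  0.03  ]] 0.029877520033643606
```

Request:
{"fn": "move_arm", "kwargs": {"targets": "0.23 0.02 -1 0;0 0 -1 0;0 0 -1 0;0 0 -1 0;0 0 -1 0;0 0 -1 0;0 0 -0.6 0;0 0 -0.4 0;0 0 0 0;0 0 0 0"}}

```text
time_s: 2.8
tcp_pos: [0.5755, -0.2107, 0.0478]
ee_rot: [[0.275, -0.961, 0.0], [-0.961, -0.275, -0.0], [0.0, -0.0, -1.0]]
wrist_force: [0.7, -0.0, -0.1]
gripper_width: 0.997
gripper_force: 0.0
```

Request:
{"fn": "move_arm", "kwargs": {"targets": "0 0 0 0;0 0 0 0;0 0 0 0;0 0 0 0;0 0 0 0;0 0 0 0;0 0 0 0;0 0 0 0;0 0 0 0;0 0 0 0", "gripper": 0}}

```text
time_s: 3.63
tcp_pos: [0.5758, -0.2103, 0.0476]
ee_rot: [[0.275, -0.961, 0.001], [-0.961, -0.275, -0.0], [0.0, -0.001, -1.0]]
wrist_force: [1.2, 0.4, -4.9]
gripper_width: 0.338
gripper_force: 30.0
```

Request:
{"fn": "move_arm", "kwargs": {"targets": "0 0 0.3 0;0 0 0.7 0;0 0 1 0;0 0 1 0;0 0 1 0;0 0 0.5 0;-0.1 0.5 0 0;-0.1 0.9 0 0;-0.1 1 0 0;-0.1 1 0 0"}}

```text
time_s: 4.47
tcp_pos: [0.5632, -0.124, 0.1584]
ee_rot: [[0.274, -0.962, -0.004], [-0.962, -0.274, 0.001], [-0.002, 0.004, -1.0]]
wrist_force: [0.1, 0.6, -4.2]
gripper_width: 0.341
gripper_force: 30.0
```

Request:
{"fn": "move_arm", "kwargs": {"targets": "-0.1 1 0 0;-0.1 1 0 0;-0.1 1 0 0;-0.1 1 0 0;-0.1 1 0 0;-0.1 1 0 0;-0.1 1 0 0;-0.1 1 0 0;-0.03 0.9 0 0;0 0.5 0 0"}}

```text
time_s: 5.3
tcp_pos: [0.5427, 0.1118, 0.1587]
ee_rot: [[0.277, -0.961, -0.003], [-0.961, -0.277, -0.0], [-0.001, 0.003, -1.0]]
wrist_force: [-0.3, -0.4, -4.7]
gripper_width: 0.337
gripper_force: 30.0
```

Request:
{"fn": "move_arm", "kwargs": {"targets": "0 0 0 0;0 0 0 0;0 0 0 0"}}

```text
time_s: 5.55
tcp_pos: [0.5438, 0.109, 0.1594]
ee_rot: [[0.275, -0.962, -0.002], [-0.962, -0.275, -0.001], [0.0, 0.002, -1.0]]
wrist_force: [-0.3, -0.6, -3.3]
gripper_width: 0.336
gripper_force: 30.0
```

Run:
```python
from h import *
a=cam("wrist");cv2.imwrite("pics/w2.png",a[0])
b=cam("scene");cv2.imwrite("pics/s2.png",cv2.resize(b[0][110:240,230:410],None,fx=4,fy=4,interpolation=cv2.INTER_CUBIC))
```

```text
(no output)
```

View pics/w2.png

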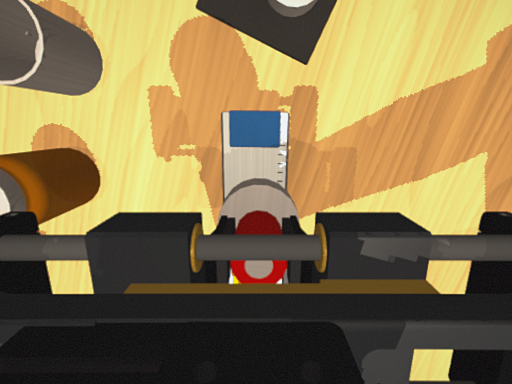

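View pics/s2.png

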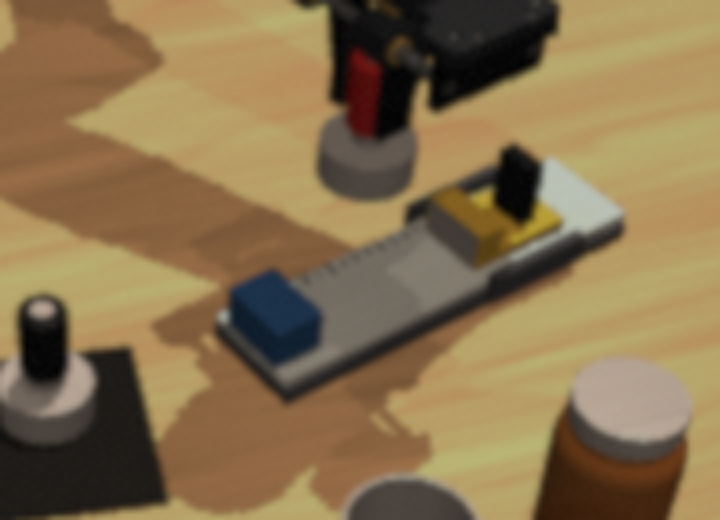

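The wrist view shows the blue anvil top at columns 231–282, with its face edge at row 147, and the bed edges at columns about 222 and 288. The scene crop shows the tamper held clear above the bed, with the jaw open beyond it.

Run:
```python
from h import *
im,K,D,T=cam("wrist");h=cv2.cvtColor(im,cv2.COLOR_BGR2HSV)
m=cv2.inRange(h,np.array((95,110,40)),np.array((125,255,255)));m[:90]=0;m[170:]=0
ct=max(cv2.findContours(m,0,2)[0],key=cv2.contourArea);r=cv2.minAreaRect(ct);print(r,cv2.boundingRect(ct))
bp=cv2.boxPoints(r);w=ray(K,D,T,bp,.05)
print(bp.round(1).tolist(),w.round(4))
for i in range(4):
    d=w[(i+1)%4]-w[i];print(np.linalg.norm(d).round(4),np.degrees(np.arctan2(d[1],d[0])).round(1),((w[i]+w[(i+1)%4])/2).round(4))
for v in (155,165,175):print(v,"bed row",np.nonzero(h[v,200:310,1]<60)[0][[0,-1]]+200)
print(sense()["tcp_pos"])
t,K,D,T=cam("top");print()
```

```text
((254.5, 129.0), (48.99999237060547, 33.99999237060547), -0.0) (230, 112, 50, 35)
[[230.0, 146.0], [230.0, 112.0], [279.0, 112.0], [279.0, 146.0]] [[0.583  0.0717 0.05  ]
 [0.5911 0.0404 0.05  ]
 [0.5457 0.0275 0.05  ]
 [0.5362 0.0585 0.05  ]]
0.0324 -75.6 [0.5871 0.056  0.05  ]
0.0472 -164.2 [0.5684 0.0339 0.05  ]
0.0324 106.9 [0.541 0.043 0.05 ]
0.0486 15.8 [0.5596 0.0651 0.05  ]
155 bed row [223 287]
165 bed row [223 286]
175 bed row [223 286]
[0.54430759 0.10864334 0.15982883]
```

Request:
{"fn": "move_arm", "kwargs": {"targets": "0.08 0.03 -0.8 0;0 0 -1 0;0 0 -0.9 0;0 0 -0.6 0;0 0 -0.3 0;0 0 -0.1 0;0 0 0 0;0 0 0 0"}}

```text
time_s: 6.42
tcp_pos: [0.5475, 0.1106, 0.0686]
ee_rot: [[0.275, -0.961, 0.002], [-0.961, -0.275, 0.001], [-0.0, -0.002, -1.0]]
wrist_force: [-0.2, -0.0, -3.6]
gripper_width: 0.336
gripper_force: 30.0
```

Request:
{"fn": "move_arm", "kwargs": {"targets": "0 0 -0.04 0;0 0 -0.04 0;0 0 -0.04 0;0 0 0 0;0 0 0 0"}}

```text
time_s: 6.83
tcp_pos: [0.5466, 0.1105, 0.0647]
ee_rot: [[0.275, -0.961, 0.0], [-0.961, -0.275, 0.0], [-0.0, -0.0, -1.0]]
wrist_force: [0.0, 0.3, -4.2]
gripper_width: 0.337
gripper_force: 30.0
```

Request:
{"fn": "move_arm", "kwargs": {"targets": "0 0 -0.04 0;0 0 -0.02 0;0 0 0 0;0 0 0 0;0 0 0 0"}}

```text
time_s: 7.25
tcp_pos: [0.5465, 0.1104, 0.063]
ee_rot: [[0.275, -0.961, -0.0], [-0.961, -0.275, -0.0], [0.0, 0.0, -1.0]]
wrist_force: [-0.9, 0.2, -4.4]
gripper_width: 0.34
gripper_force: 30.0
```

Request:
{"fn": "move_arm", "kwargs": {"targets": "0 0 -0.03 0;0 0 0 0;0 0 0 0"}}

```text
time_s: 7.5
tcp_pos: [0.5467, 0.1105, 0.0625]
ee_rot: [[0.275, -0.961, 0.0], [-0.961, -0.275, 0.0], [0.0, -0.0, -1.0]]
wrist_force: [0.5, 0.2, -1.8]
gripper_width: 0.34
gripper_force: 30.0
```

Request:
{"fn": "move_arm", "kwargs": {"targets": "0 0 -0.02 0;0 0 0 0;0 0 0 0"}}

```text
time_s: 7.75
tcp_pos: [0.5467, 0.1106, 0.0625]
ee_rot: [[0.276, -0.961, 0.001], [-0.961, -0.276, 0.0], [0.0, -0.001, -1.0]]
wrist_force: [-1.4, -0.5, 3.5]
gripper_width: 0.336
gripper_force: 30.0
```

Request:
{"fn": "move_arm", "kwargs": {"targets": "0 0 0 0;0 0 0 0;0 0 0 0;0 0 0 0;0 0 0 0;0 0 0 0;0 0 0 0;0 0 0 0", "gripper": 87}}

```text
time_s: 8.42
tcp_pos: [0.5465, 0.1104, 0.0618]
ee_rot: [[0.275, -0.961, 0.0], [-0.961, -0.275, 0.0], [-0.0, -0.0, -1.0]]
wrist_force: [0.4, -0.2, -0.6]
gripper_width: 0.857
gripper_force: 0.0
```

Request:
{"fn": "move_arm", "kwargs": {"targets": "0 0 0.3 0;0 0 0.7 0;0 0 1 0;0 0 1 0;0 0 0.5 0;0 0.5 0 0;-0.3 1 0 0;-0.3 1 0 0;-0.3 1 0 0;-0.3 1 0 0"}}

```text
time_s: 9.25
tcp_pos: [0.5157, 0.2242, 0.1489]
ee_rot: [[0.275, -0.961, -0.001], [-0.961, -0.275, -0.0], [0.0, 0.001, -1.0]]
wrist_force: [0.4, -0.2, 0.6]
gripper_width: 1.0
gripper_force: 0.0
```

Request:
{"fn": "move_arm", "kwargs": {"targets": "-0.3 1 0 0;-0.3 1 0 0;-0.3 1 0 0;0 0.8 0 0;0 0 0 0;0 0 0 0;0 0 0 0;0 0 0 0", "gripper": 0}}

```text
time_s: 9.92
tcp_pos: [0.4938, 0.3171, 0.149]
ee_rot: [[0.274, -0.962, -0.001], [-0.962, -0.274, -0.001], [0.0, 0.001, -1.0]]
wrist_force: [-1.0, -0.1, -0.6]
gripper_width: 0.475
gripper_force: 0.0
```

Run:
```python
from h import *
a=cam("wrist");cv2.imwrite("pics/w3.png",a[0]);s=sense();print(s["tcp_pos"],s["wrist_force"],s["joints"].round())
for u in ((0.2,),): pass
g=np.array([.5585,.066]);y=np.array([-.270,.963])
for d in (0,.058,.12): print(d,proj(*a[1:],[[*(g+y*d),.05]]))
```

```text
[0.49396249 0.31702253 0.14914857] [-0.54588432  0.29019986 -0.00319735] [ 48.  22. -11.  -0. -57. -33.]
0 [[ 265.9064719  -138.27091014]]
0.058 [[265.13410857 -46.53364753]]
0.12 [[264.42383313  38.5279509 ]]
```

View pics/w3.png

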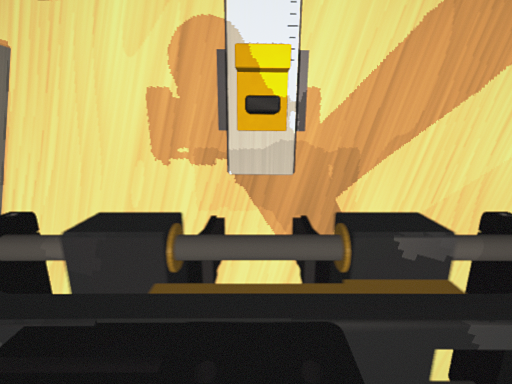

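The wrist view shows the yellow jaw's face edge at row 44 (columns 236–291) and the black tab's top at (262,104), clear of the fingers.

Run:
```python
from h import *
im,K,D,T=cam("wrist");h=cv2.cvtColor(im,cv2.COLOR_BGR2HSV)
m=(h[...,2]<70).astype(np.uint8);m[:80]=0;m[130:]=0;m[:,:240]=0;m[:,285:]=0
ct=max(cv2.findContours(m,0,2)[0],key=cv2.contourArea);x,y,w,hh=cv2.boundingRect(ct);print(x,y,w,hh)
print("tab centre",ray(K,D,T,[(x+w/2,y+hh/2),(x+w/2,y+hh),(x,y+hh/2),(x+w,y+hh/2)],.075).round(4))
print("face mid",ray(K,D,T,[(263,44)],.05).round(4))
im,K,D,T=cam("top");cv2.imwrite("pics/t2.png",cv2.resize(im[180:260,100:260],None,fx=5,fy=5))
```

```text
246 96 34 18
tab centre [[0.5121 0.2364 0.075 ]
 [0.5101 0.2433 0.075 ]
 [0.5257 0.2403 0.075 ]
 [0.4985 0.2325 0.075 ]]
face mid [[0.5262 0.1859 0.05  ]]
```

View pics/t2.png

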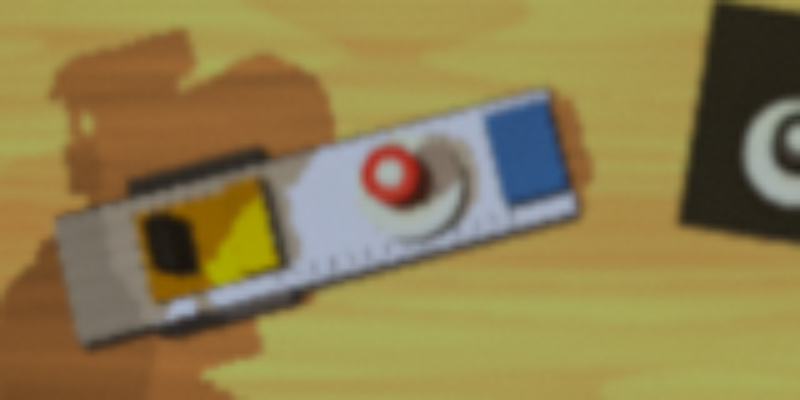

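The top crop shows the tamper upright on the bed between the jaws, at (405,190) in the crop, with clear gaps on both sides.

Request:
{"fn": "move_arm", "kwargs": {"targets": "-0.17 -0.05 -1 0;0 0 -1 0;0 0 -1 0;0 0 -0.6 0;0 0 -0.28 0;0 0 0 0;0 0 0 0;0 0 0 0;0 0 0 0", "gripper": 0}}

```text
time_s: 10.82
tcp_pos: [0.4905, 0.3173, 0.0538]
ee_rot: [[0.275, -0.961, 0.002], [-0.961, -0.275, 0.002], [-0.001, -0.003, -1.0]]
wrist_force: [-0.4, -0.6, -0.4]
gripper_width: 0.006
gripper_force: 0.0
```

Run:
```python
from h import *
print(np.array(capture("wrist")["hand_eye"]).round(3)); s=sense()
p=s["tcp_pos"][:2]-np.array([.5121,.2364]);print("along",p@[-.27,.963],"lat",p@[.963,.27])
```

```text
[[-0.001  0.97   0.243  0.067]
 [ 1.     0.001  0.     0.001]
 [ 0.     0.243 -0.97  -0.163]
 [ 0.     0.     0.     1.   ]]
along 0.08370212599220488 lat 0.0009190197433418757
```

Request:
{"fn": "move_arm", "kwargs": {"targets": "0.11 -0.39 0 0;0.16 -0.58 0 0;0.16 -0.58 0 0;0.11 -0.39 0 0;0.05 -0.19 0 0;0.05 -0.19 0 0;0 0 0 0;0 0 0 0"}}

```text
time_s: 11.53
tcp_pos: [0.506, 0.2585, 0.0523]
ee_rot: [[0.275, -0.962, 0.0], [-0.962, -0.275, 0.0], [-0.0, -0.0, -1.0]]
wrist_force: [0.3, -0.1, 0.2]
gripper_width: 0.008
gripper_force: 0.0
```

Request:
{"fn": "move_arm", "kwargs": {"targets": "0.02 -0.08 0 0;0.02 -0.08 0 0;0.02 -0.08 0 0;0.02 -0.08 0 0;0.02 -0.08 0 0;0.02 -0.08 0 0;0 0 0 0;0 0 0 0"}}

```text
time_s: 12.2
tcp_pos: [0.5089, 0.2467, 0.0523]
ee_rot: [[0.275, -0.961, 0.0], [-0.961, -0.275, 0.0], [-0.0, -0.0, -1.0]]
wrist_force: [-0.5, 2.0, -1.4]
gripper_width: 0.001
gripper_force: 1.0
```

Request:
{"fn": "move_arm", "kwargs": {"targets": "0.02 -0.08 0 0;0.02 -0.08 0 0;0.03 -0.12 0 0;0.04 -0.15 0 0;0.04 -0.15 0 0;0.04 -0.15 0 0;0.04 -0.15 0 0;0.04 -0.15 0 0;0.03 -0.12 0 0;0.02 -0.08 0 0"}}

```text
time_s: 13.03
tcp_pos: [0.5172, 0.2155, 0.0525]
ee_rot: [[0.275, -0.961, 0.001], [-0.961, -0.275, 0.0], [-0.0, -0.001, -1.0]]
wrist_force: [-0.3, 3.4, -1.8]
gripper_width: 0.006
gripper_force: 1.4
```

Request:
{"fn": "move_arm", "kwargs": {"targets": "0.02 -0.06 0 0;0.02 -0.06 0 0;0.02 -0.06 0 0;0.02 -0.06 0 0;0.02 -0.06 0 0;0.01 -0.06 0 0;0.01 -0.06 0 0;0.01 -0.06 0 0"}}

```text
time_s: 13.7
tcp_pos: [0.5201, 0.2045, 0.0525]
ee_rot: [[0.275, -0.961, 0.001], [-0.961, -0.275, 0.001], [-0.001, -0.001, -1.0]]
wrist_force: [-1.2, 6.1, 0.2]
gripper_width: 0.004
gripper_force: 2.7
```

Run:
```python
from h import *
im=cam("top")[0];cv2.imwrite("pics/t3.png",cv2.resize(im[180:260,100:260],None,fx=5,fy=5))
```

```text
(no output)
```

View pics/t3.png

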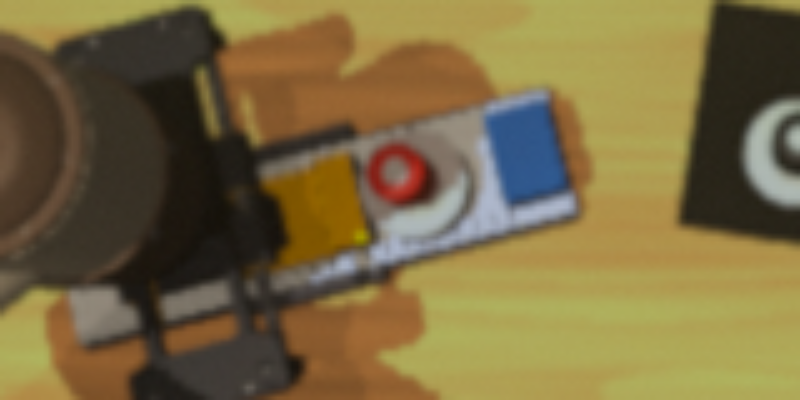

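The top crop shows the jaw now touching the tamper, which is still upright, with about 15 mm left to the anvil.

Request:
{"fn": "move_arm", "kwargs": {"targets": "0.01 -0.05 0 0;0.01 -0.05 0 0;0.02 -0.05 0 0;0.01 -0.05 0 0;0.01 -0.05 0 0;0.02 -0.05 0 0;0.01 -0.05 0 0;0 0 0 0"}}

```text
time_s: 14.42
tcp_pos: [0.5226, 0.1957, 0.0525]
ee_rot: [[0.275, -0.961, 0.001], [-0.961, -0.275, 0.001], [-0.001, -0.001, -1.0]]
wrist_force: [-0.0, 5.4, 0.4]
gripper_width: 0.007
gripper_force: 2.4
```

Request:
{"fn": "move_arm", "kwargs": {"targets": "0.01 -0.04 0 0;0.01 -0.04 0 0;0.01 -0.04 0 0;0.01 -0.04 0 0;0 0 0 0"}}

```text
time_s: 14.83
tcp_pos: [0.5237, 0.1917, 0.0525]
ee_rot: [[0.275, -0.961, 0.001], [-0.961, -0.275, 0.001], [-0.001, -0.001, -1.0]]
wrist_force: [0.2, 4.4, -1.2]
gripper_width: 0.008
gripper_force: 2.4
```

Request:
{"fn": "move_arm", "kwargs": {"targets": "0.01 -0.03 0 0;0.01 -0.03 0 0;0.01 -0.03 0 0;0 0 0 0;0 0 0 0"}}

```text
time_s: 15.25
tcp_pos: [0.5242, 0.1899, 0.0525]
ee_rot: [[0.275, -0.961, 0.001], [-0.961, -0.275, 0.002], [-0.001, -0.001, -1.0]]
wrist_force: [-1.6, 6.9, -0.4]
gripper_width: 0.005
gripper_force: 3.5
```

Request:
{"fn": "move_arm", "kwargs": {"targets": "0.01 -0.03 0 0;0.01 -0.03 0 0;0 0 0 0;0 0 0 0"}}

```text
time_s: 15.58
tcp_pos: [0.5242, 0.1898, 0.0525]
ee_rot: [[0.275, -0.961, 0.001], [-0.961, -0.275, 0.003], [-0.003, -0.002, -1.0]]
wrist_force: [-4.3, 12.1, 0.4]
gripper_width: 0.003
gripper_force: 6.3
```

Request:
{"fn": "move_arm", "kwargs": {"targets": "0.01 -0.02 0 0;0 -0.02 0 0;0 0 0 0;0 0 0 0"}}

```text
time_s: 15.92
tcp_pos: [0.5243, 0.1897, 0.0525]
ee_rot: [[0.275, -0.961, 0.001], [-0.961, -0.275, 0.005], [-0.004, -0.002, -1.0]]
wrist_force: [-6.7, 15.3, 1.1]
gripper_width: 0.008
gripper_force: 8.1
```

The force has risen to about 16.5 N with no further travel, so the base is bearing on both jaws. I'll back off.

Request:
{"fn": "move_arm", "kwargs": {"targets": "-0.02 0.06 0 0;-0.02 0.08 0 0;-0.05 0.19 0 0;-0.11 0.39 0 0;-0.16 0.58 0 0;-0.16 0.58 0.3 0;-0.16 0.58 1 0;-0.16 0.58 1 0;-0.1 0.4 1 0;0 0 0.7 0"}}

```text
time_s: 16.75
tcp_pos: [0.5012, 0.2741, 0.1544]
ee_rot: [[0.277, -0.961, 0.002], [-0.961, -0.277, 0.0], [0.0, -0.002, -1.0]]
wrist_force: [0.6, -0.5, 1.3]
gripper_width: 0.004
gripper_force: 0.0
```

Request:
{"fn": "move_arm", "kwargs": {"targets": "0 0 0 0;0 0 0 0;0 0 0 0"}}

```text
time_s: 17.0
tcp_pos: [0.5003, 0.2715, 0.1511]
ee_rot: [[0.275, -0.962, -0.002], [-0.962, -0.275, -0.002], [0.001, 0.003, -1.0]]
wrist_force: [-0.5, -0.5, 0.0]
gripper_width: 0.004
gripper_force: 0.0
```

Run:
```python
from h import *
a=cam("top")[0];cv2.imwrite("pics/t4.png",cv2.resize(a[110:280,80:340],None,fx=3,fy=3,interpolation=cv2.INTER_CUBIC))
```

```text
(no output)
```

View pics/t4.png

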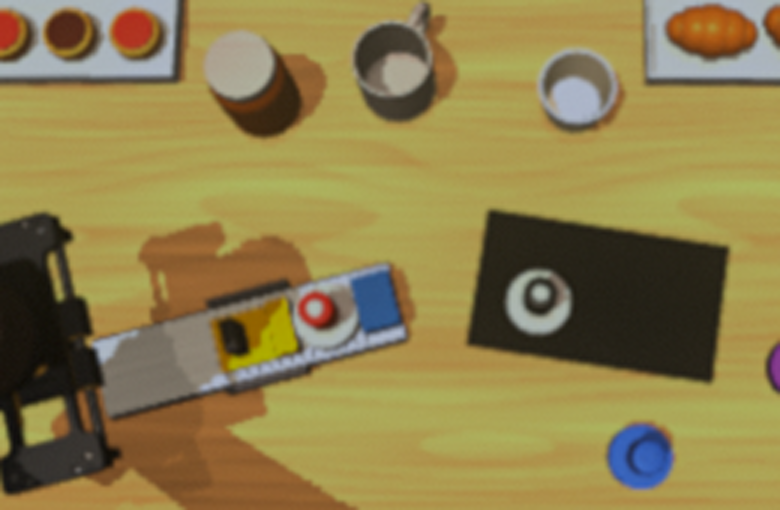

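The picture shows the tamper upright at (325,315) between the blue jaw and the shut yellow jaw. The arm is clear and the other things in view are untouched.

```bash
python3 -c "
from station import *
print(finish_job())"
```

```text
the job is handed in; nothing more can be done
None
```

The red tamper stands upright on the gauge bed with the yellow jaw shut on it at about 16 N of push, the arm is clear, and the job was handed in at about 17 s.

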